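Stack three loaf-cake tins in a delivery carrier and raise its handle

ROBOT

A 6-joint arm with a two-finger parallel gripper is mounted at the origin on a cart in front of the work surface, level with it; the furniture and walls round the work are solid. World frame = base frame: x ahead of the robot, y to its left, z up, the work surface at z = 0. Lengths are in mm, angles in rad, forces in N, time in s.
With the tool pointing down it reaches from about 250 to 800 mm from the base axis. Payload 3.9 kg.
Tool frame: the origin (TCP) lies at the very end of the fingers, on their centre line; the grasp point (between the pads) lies manip.grasp_offset behind it (manip.grasp_offset is the distance from the TCP to the grasp point, in mm); x points along the fingers, y is the direction in which the jaws open and shut, and the axes are right-handed (so a half turn about x gives the same grasp; the last joint's range is limited). The gripper opens to 85 mm and grips with 20 to 120 N. Pads are 22 mm wide; open, the fingers measure 114 mm over their backs; the gripper's body (76 mm by 85 mm) begins 54 mm behind the grasp point. The pads swing forward as they close: fully open they stand 13 mm farther back than shut.
Start: joints at [1.22, 0.26, -0.138, 1.173, 0, 1.571], TCP at [180.411, 493.018, 231.304] pointing down, gripper open.
Joint ranges: [-2.78, 2.78], [-0.83, 1.72], [-1.28, 1.37], [-1.9, 2.12], [-1.57, 1.48], [-3.14, 3.14]. Speed limits (rad/s): [2.57, 2.57, 3.14, 3.14, 3.14, 3.14].

INTERFACE

Orientations are given as [roll, pitch, yaw] about the fixed x, y, z axes, in that order (R = Rz(yaw) Ry(pitch) Rx(roll)).
In Python, from bench import manip gives the robot as it stands.
- The arm moves only by the tool carry_out, never from a script. Its argument "series" is a list of rows, each a list of 6 numbers: the shift along the tool's x, y, z in m, then the turn, a rotation vector about the tool's x, y, z in degrees. In form: [[tx, ty, tz, wx, wy, wz], ...]. A call has 1 to 20 rows; each row shifts and turns the commanded pose from where the row before left it, along the tool's axes as they then stand; what a row does not reach is not made up. A row lasts 1/10 s, in which the tool goes at most 50 mm and 8.59 degrees, less where a joint would pass 70% of its speed; a pose out of reach is approached as far as the arm can. A call is refused whole if a number of a shift passes 0.05 or a number of a turn 8.59, either way. A call with a gripper value outside its range is refused whole. "jaw" is the gripper command: -1 is shut, 1 is fully open, values between are in proportion, set as the call begins (left out, the last holds). The fingers move at their own pace and stop on an object; "newtons" is the grip in N (left out, the last holds). Time passes only in rows, so rows that do not move let the fingers close. It gives the time, the measured TCP pose, the force and the opening at its end, in the units of the state.
- manip.observe(): the state, without advancing time (a new reading comes with each control period).
- manip.read_camera(name): name is "side" or "top"; returns a dict with "pixels" (420x560x3 uint8, red, green, blue), "camera_matrix" (3x3 intrinsics, pixels), "R" (3x3) and "t" (3): a world point X has camera coordinates R X + t. Camera axes: x right, y down, z forward; pixel columns grow to the right and rows downward; lengths in mm; the calibration is good to about 2 mm. A picture is of the moment at which its call begins. There is no depth.
- manip.hand_in(): hands the job in, once; it reports no verdict.
Trained networks look in the newest picture that a camera, given by its name, has taken for a name from the list of things; names that differ only in an ending like _2 or _b are one class to them, and where a whole thing is asked for, a point or a joint stands for the part that bears it (a point fixed in the world has none). Each returns a list of dicts, best first, with "conf" (0 to 1); they miss things now and then, are a little off and sometimes report something else, mostly with a low value. They report only what shows in the picture. A call takes as long as a camera call.
- manip.masks_of(query, camera): "pixels" (420x560 bool, what is visible of it) and "centre" ([column, row] in pixels, amid what is visible of it).
- manip.place_of(query, camera): "centre" ([column, row] in pixels: a listed point, or the origin of a listed thing).
The state is a dict: "clock": time; "joint_positions": joint angles; "qvel": joint speeds; "tau": joint torques, N m; "position": TCP position; "orientation": TCP orientation; "contact_force": force on the tool from outside, world axes, zero at the start; "torque": the same for the moment, N m; "finger_gap": finger opening in mm.
Only numpy, scipy, OpenCV 4.12 (cv2) and the standard library are available. Lean on these libraries where they do the work, as an engineer would, in place of code of your own. Each camera call takes 0.05 s, during which the arm holds its last target. There are 200 camera calls.

TASK

Load the delivery carrier: set the largest loaf-cake tin on its tray, the middle one on the lid of the largest and the smallest on top, each lowered (not dropped) until it lies flat inside the raised bead below it. Then swing the carrier's folded handle up over the stack until it stands upright. Do not tip the tins, and leave the other things on the table where they are.

Things in the scene. Friction and masses are not known exactly. Their poses are not given: they have to be found in the camera images.
- tin_large: Largest of three lidded loaf-cake tins of plain metal, 190 mm long (x), 70 mm wide (y), flat lid top 52 mm above its underside, about 0.45 kg. A raised round stacking bead, 4 mm high and 4 mm wide, stands on the lid around a rectangle 157 x 61 mm inside, centred: the next tin's base drops inside it with 3.5 mm to spare on each side. Origin: centre of the underside; x along its length, y across its width, z up. Grasp it across its width, near the middle of its length. 
- tin_medium: Middle loaf-cake tin, same make, 150 mm long (x), 54 mm wide (y), flat lid top 46 mm above its underside, about 0.30 kg. The stacking bead on its lid, 4 mm high, surrounds a rectangle 117 x 45 mm inside, centred. Origin: centre of the underside; x along its length, y across its width, z up. Grasp it across its width, near the middle of its length. 
- tin_small: Smallest loaf-cake tin, 110 mm long (x), 38 mm wide (y), 40 mm high, about 0.18 kg, plain lid without a bead. Origin: centre of the underside; x along its length, y across its width, z up. Grasp it across its width, near the middle of its length. 
- carrier: Delivery carrier: a steel tray 234 mm long (x) and 112 mm wide (y) on rubber feet that hold it fast on the table, with a folding bail handle of 8 mm rod, 250 mm wide, that clears the full stack. A deep cream storage tray, fixed, stands on the table beyond the folded handle, its walls 85 mm high and 60 mm or more past the grip. Origin: on the table under its centre; x along its length, y across, towards the side where the handle lies folded; z up.
- tray_seat (a point): Centre of the tray's flat floor, 14 mm above the table. A bead 4 mm high surrounds the floor, 197 x 77 mm inside: the seat of the largest tin, whose length runs along the tray (either way round). Axes as the carrier's.
- handle_hinge (a point): On the handle's hinge axis (along the carrier's x), above the carrier's centre, 26 mm above the table. The two hinge pins sit in brackets at the tray's ends, 125 mm either side.
- handle_grip (a point): Centre of the handle's round wooden grip, 22 mm thick and 104 mm long, lying along the carrier's x, 190 mm from the hinge axis. It can be held across its thickness from above, or pushed, along its arc.
- carrier_handle (a joint): Angle of the bail handle, rad: 0 folded level to the carrier's +y side, 1.57 upright over the tray; the stop is at 1.64, just past upright. The grip lies at y = 190 mm x cos, z = 26 mm + 190 mm x sin in the carrier's frame. The hinge is stiff (2 to 4 N at the grip move it) and stays where it is left. It starts partly raised, at 0.4 to 0.75.
- cake_choc_05: Bystander, loose: chocolate-chip ring cake, 83 x 85 x 38 mm, on the table behind the tins. Origin: centre of the underside.
- cake_plain_04: Bystander, loose: plain ring cake, 84 x 83 x 33 mm, on the table, further back than the carrier and the tins. Origin: centre of the underside.
- tape_roll: Bystander, loose: roll of packing tape lying flat, 103 mm across, 25 mm high, behind the carrier. Origin: centre of the underside.
- timer: Bystander, loose: flat pocket timer, 70 x 66 x 21 mm, beyond the tins at the right. Origin: centre of the underside.

How it is judged (in metres and radians):
On the way, in this order (a step that is already met when the one before it is completed fails the run):
1. the largest tin lies flat on the tray floor inside the tray's bead (horizontal distance between tin_large and tray_seat below 0.007 m and z of tin_large in the frame of tray_seat between -0.002 and 0.002 m and angle between tin_large's own z axis and vertical below 0.03 rad and angle between the x axis of tin_large and the x axis of carrier, either way round below 0.15 rad), for 0.2 s.
2. the middle tin lies flat on the largest, inside its bead (all of step 1 and horizontal distance between tin_medium and tin_large below 0.007 m and z of tin_medium in the frame of tin_large between 0.05 and 0.054 m and angle between tin_medium's own z axis and vertical below 0.03 rad and angle between the x axis of tin_medium and the x axis of tin_large, either way round below 0.15 rad), for 0.2 s.
3. the smallest tin lies flat on the middle one, inside its bead (all of step 2 and horizontal distance between tin_small and tin_medium below 0.007 m and z of tin_small in the frame of tin_medium between 0.044 and 0.048 m and angle between tin_small's own z axis and vertical below 0.03 rad and angle between the x axis of tin_small and the x axis of tin_medium, either way round below 0.15 rad), for 0.2 s.
4. the handle stands upright over the complete stack (all of step 3 and value of joint carrier_handle above 1.45 rad), for 0.2 s.
At the end, for the whole second after the job is handed in: Largest tin on the tray floor, middle on its lid, smallest on top: each within 7 mm of centre, base within 2 mm of the surface below, tilt under 0.03 rad, in line to 0.15 rad with the one below (either way round); handle at 1.45 rad or more; all released and at rest (all of step 4 and linear speed of each of tin_large, tin_medium, tin_small below 0.02 m/s and velocity of joint carrier_handle between -0.05 and 0.05 rad/s); the robot touches nothing.
It fails at once if a tin is tipped by more than 0.4 rad (angle between any of tin_large, tin_medium, tin_small's own z axis and vertical above 0.4 rad).
It fails at once if a tin is dropped (moves faster than 0.5 m/s with no finger on it: a fall of over about 13 mm) ((linear speed of tin_large above 0.5 m/s and contact force between tin_large and the fingers below 0.05 N) or (linear speed of tin_medium above 0.5 m/s and contact force between tin_medium and the fingers below 0.05 N) or (linear speed of tin_small above 0.5 m/s and contact force between tin_small and the fingers below 0.05 N)).
It fails at once if a bystander is moved by more than 30 mm (distance of any of cake_choc_05, cake_plain_04, tape_roll, timer from where it was at the start of the episode above 0.03 m).
It also fails if it takes over 72 s, if anything falls off the work surface, if the arm or the gripper's body presses on something with over 40 N, if the wrist force passes 120 N, or if a joint passes its speed limit or range.

## Working session

There is one attempt and no reset: what is moved stays moved. The work goes in short steps, Python scripts to look and compute and a tool call to move; the robot and the scene stay as the last step left them, time stands still between calls to the robot, and variables do not carry over. Pictures are saved under pics/ and viewed, about 8 in all and at most 12, crops included, and the job is handed in when it is done.

Besides the shell and the picture viewer there is one more tool, called after "Request:" as name([rows], argument=value, ...), one row to a line, values as JSON. carry_out: Moves the arm, as the interface text tells. Its arguments: {"type":"object","properties":{"series":{"type":"array"},"jaw":{"type":"number"},"newtons":{"type":"number"}},"required":["series"]}

```bash
mkdir -p pics; ls; python3 - <<'E'
from bench import manip
import cv2,numpy as np
o=manip.observe();print({k:np.round(v,3).tolist() for k,v in o.items()},manip.grasp_offset)
ims=[]
for c in("side","top"):
    r=manip.read_camera(c);cv2.imwrite(f"pics/{c}0.png",r["pixels"][:,:,::-1]);ims.append(r["pixels"][:,:,::-1])
    print(c,r["camera_matrix"].tolist(),np.round(r["R"],4).tolist(),np.round(r["t"],1).tolist())
    for q in["tin_large","tin_medium","tin_small","carrier","tray_seat","handle_hinge","handle_grip","cake_choc_05","cake_plain_04","tape_roll","timer"]:
        p=manip.place_of(q,c);m=manip.masks_of(q,c)
        print(q,[(np.round(a["centre"]).tolist(),round(a["conf"],2)) for a in p[:2]],[(np.round(a["centre"]).tolist(),round(a["conf"],2),int(a["pixels"].sum())) for a in m[:2]])
E
```

```text
pics
{'clock': 0.0, 'joint_positions': [1.22, 0.261, -0.139, 1.173, -0.0, 1.571], 'qvel': [-0.001, -0.0, -0.002, 0.002, -0.001, -0.001], 'tau': [0.002, -40.568, 25.392, 0.019, 0.0, -0.0], 'position': [180.18, 492.382, 230.461], 'orientation': [-1.568, 1.569, -1.919], 'contact_force': [0.527, 0.028, -0.714], 'torque': [-0.009, 0.021, 0.022], 'finger_gap': 85.125} 18.700000000000003
side [[383.5713207653595, 0.0, 277.2974787774695], [0.0, 383.5713207653595, 211.84856905164284], [0.0, 0.0, 1.0]] [[0.9999, -0.0073, 0.0073], [0.0037, -0.399, -0.917], [0.0096, 0.9169, -0.3989]] [-611.1, -38.4, 1454.7]
tin_large [([248.0, 223.0], 0.55)] [([246.0, 215.0], 0.87, 1300), ([260.0, 164.0], 0.22, 279)]
tin_medium [([254.0, 260.0], 0.62)] [([254.0, 253.0], 0.92, 1428)]
tin_small [([246.0, 235.0], 0.65), ([236.0, 292.0], 0.56)] [([243.0, 230.0], 0.8, 609)]
carrier [([250.0, 194.0], 0.63)] [([253.0, 192.0], 0.92, 973)]
tray_seat [([253.0, 196.0], 0.69)] [([255.0, 195.0], 0.61, 880)]
handle_hinge [([252.0, 190.0], 0.67)] [([251.0, 193.0], 0.9, 938)]
handle_grip [([258.0, 160.0], 0.64)] [([257.0, 161.0
[... 665 characters left out ...]
.0, 166.0], 0.59, 318)]
tin_small [([312.0, 242.0], 0.91)] [([314.0, 242.0], 0.87, 384)]
carrier [([219.0, 234.0], 0.96)] [([218.0, 235.0], 0.59, 2707)]
tray_seat [([220.0, 232.0], 0.7)] [([216.0, 232.0], 0.57, 2583), ([393.0, 240.0], 0.52, 344)]
handle_hinge [([220.0, 236.0], 0.93)] [([219.0, 234.0], 0.97, 2545)]
handle_grip [([168.0, 238.0], 0.7)] [([165.0, 233.0], 0.69, 272), ([352.0, 227.0], 0.33, 742)]
cake_choc_05 [([323.0, 189.0], 0.98)] [([324.0, 191.0], 0.62, 387)]
cake_plain_04 [([255.0, 190.0], 0.83)] [([256.0, 190.0], 0.6, 426)]
tape_roll [([208.0, 164.0], 0.86)] [([218.0, 159.0], 0.67, 326), ([217.0, 235.0], 0.2, 2668)]
timer [([393.0, 240.0], 0.6)] [([394.0, 240.0], 0.92, 332)]
```

```bash
python3 - <<'E'
import cv2
a=cv2.imread("pics/top0.png")[135:325,145:411];cv2.imwrite("pics/topc.png",cv2.resize(a,None,fx=3,fy=3,interpolation=cv2.INTER_CUBIC))
a=cv2.imread("pics/side0.png")[140:320,180:360];cv2.imwrite("pics/sidec.png",cv2.resize(a,None,fx=3.3,fy=3.3,interpolation=cv2.INTER_CUBIC))
E
```

```text
(no output)
```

View pics/topc.png

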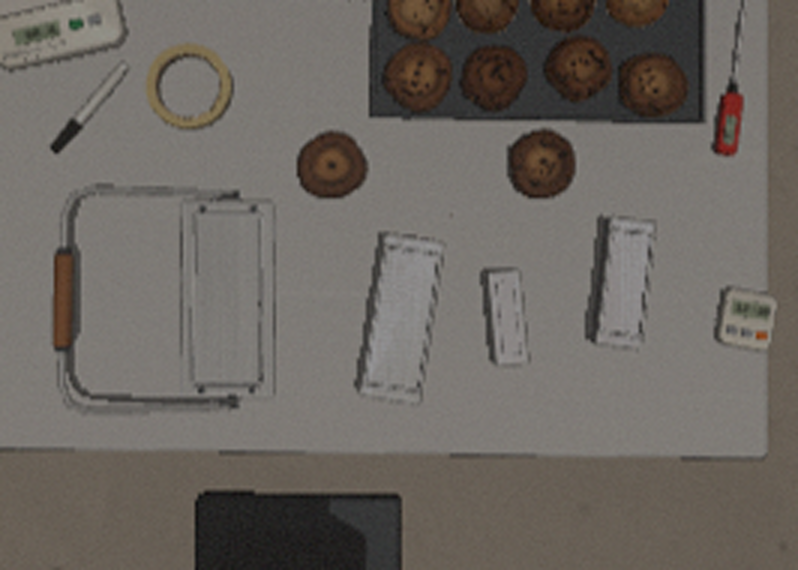

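View pics/sidec.png

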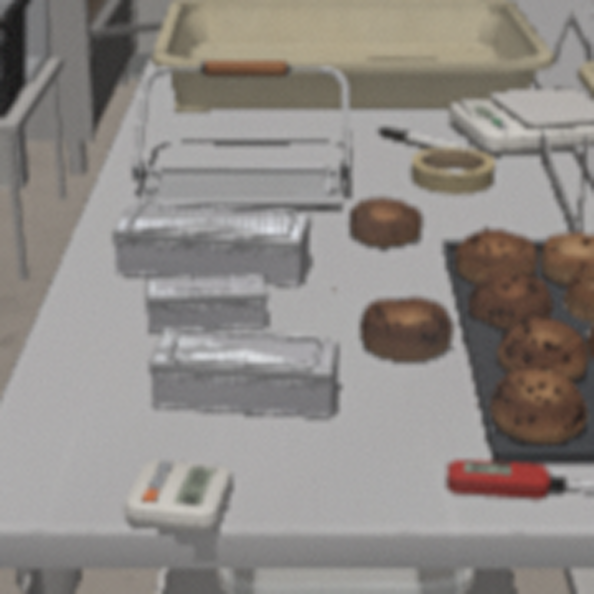

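```bash
cat > fit.py <<'E'
import cv2,numpy as np
from scipy.optimize import minimize
from bench import manip
S=4
DIM={"tin_large":(190,70,52),"tin_medium":(150,54,46),"tin_small":(110,38,40)}
def proj(c,P):
    q=np.atleast_2d(P)@np.array(c["R"]).T+np.array(c["t"]);q=q@np.array(c["camera_matrix"]).T
    return q[:,:2]/q[:,2:]
def place(P,x,y,yaw,z=0):
    k,s=np.cos(yaw),np.sin(yaw);P=np.asarray(P,float)
    return np.c_[x+k*P[:,0]-s*P[:,1],y+s*P[:,0]+k*P[:,1],z+P[:,2]]
def box(d,z0=0): return np.array([[sx*d[0]/2,sy*d[1]/2,z] for sx in(-1,1) for sy in(-1,1) for z in(z0,d[2])])
def poly(im,uv,val=1.):
    h=cv2.convexHull(uv.astype(np.float32))[:,0]
    cv2.fillConvexPoly(im,np.round(((h+.5)*S-.5)*16).astype(np.int32),val,shift=4)
def blank(): return np.zeros((420*S,560*S),np.float32)
def down(im): return cv2.resize(im,(560,420),interpolation=cv2.INTER_AREA)
def tin_img(c,name,p,z=0):
    im=blank();poly(im,proj(c,place(box(DIM[name]),*p,z)));return im
def handle_pts(th):
    r=[(-125,0),(-125,160),(-117,180),(-95,190),(95,190),(117,180),(125,160),(125,0)]
    return np.array([[x,d*np.cos(th),26+d*np.sin(th)] for x,d in r])
def carrier_img(c,p):
    im=blank();poly(im,proj(c,place(box((234,112,16)),*p[:3])))
    def rod(A,w):
        uv=proj(c,place(A,*p[:3]));f=c["camera_matrix"][0][0]/(np.array(c["R"])[2]@place(A,*p[:3])[0]+c["t"][2])
        cv2.polylines(im,[np.round(((uv+.5)*S-.5)*16).astype(np.int32)],False,1.,int(round(w*f*S)),shift=4)
    rod(handle_pts(p[3]),8)
    g=handle_pts(p[3])[3:5].copy();g[:,0]=[-52,52];rod(g,22)
    return im
def cost(a,m): return ((a-m)**2).sum()
def nm(f,x0,step):
    x0=np.array(x0,float);sim=np.vstack([x0]+[x0+np.eye(len(x0))[i]*step[i] for i in range(len(x0))])
    r=minimize(f,x0,method="Nelder-Mead",options=dict(initial_simplex=sim,xatol=.005,fatol=.05,maxiter=400));return r.x,r.fun
def back(c,uv,z):
    R=np.array(c["R"]);C=-R.T@np.array(c["t"]);d=R.T@np.linalg.inv(c["camera_matrix"])@[*uv,1]
    return C+d*(z-C[2])/d[2]
E
cat > m1.py <<'E'
from fit import *
import pickle
cams={c:manip.read_camera(c) for c in("side","top")};M={}
for c in cams:
    for q in("tin_large","tin_medium","tin_small","carrier"):
        m=manip.masks_of(q,c);M[q,c]=m[0]["pixels"].astype(np.float32) if m else None
pickle.dump((cams,M),open("d1.pkl","wb"))
init={}
est={}
for q in("tin_medium","tin_small","tin_large"):
    m=M[q,"top"];ys,xs=np.nonzero(m>0);h=DIM[q][2]
    w=np.array([back(cams["top"],(a,b),h)[:2] for a,b in zip(xs,ys)]);mu=w.mean(0);u=np.linalg.svd(w-mu,full_matrices=0)[2][0];u*=np.sign(u[0])
    x0=[*mu,np.arctan2(u[1],u[0])]
    def f(p,cs):
        s=0
        for c in cs:
            im=tin_img(cams[c],q,p)
            if c=="side":
                for o in est: im=im*(1-tin_img(cams[c],o,est[o]))
            s+=cost(down(im),M[q,c])
        return s
    for cs in(["top"],["side"],["top","side"]):
        p,v=nm(lambda p:f(p,cs),x0,[6,6,.05]);print(q,cs,np.round(p,3),round(v,1))
    est[q]=p
x0=[*back(cams["top"],(219,233),14)[:2],0,.6]
for cs in(["top"],["top","side"]):
    def f(p):
        s=0
        for c in cs:
            im=carrier_img(cams[c],p)
            if c=="side": im=im*(1-tin_img(cams[c],"tin_large",est["tin_large"]))
            s+=cost(down(im),M["carrier",c])
        return s
    p,v=nm(f,x0,[6,6,.05,.1]);print("carrier",cs,np.round(p,3),round(v,1))
E
python3 m1.py
```

```text
tin_medium ['top'] [ 5.45857e+02 -4.27397e+02 -1.08000e-01] 27.1
tin_medium ['side'] [ 5.43773e+02 -4.24199e+02 -7.70000e-02] 40.4
tin_medium ['top', 'side'] [ 5.44219e+02 -4.26284e+02 -8.90000e-02] 92.8
tin_small ['top'] [ 5.03921e+02 -2.90289e+02  1.10000e-01] 10.9
tin_small ['side'] [ 5.00769e+02 -2.89295e+02  1.36000e-01] 39.5
tin_small ['top', 'side'] [ 5.01985e+02 -2.90333e+02  1.06000e-01] 57.5
tin_large ['top'] [ 4.99744e+02 -1.65400e+02 -1.41000e-01] 28.8
tin_large ['side'] [ 4.98352e+02 -1.58565e+02 -1.36000e-01] 19.4
tin_large ['top', 'side'] [ 4.98614e+02 -1.64812e+02 -1.40000e-01] 89.6
carrier ['top'] [5.19874e+02 4.21290e+01 1.50000e-02 4.10000e-01] 226.1
carrier ['top', 'side'] [5.19838e+02 4.25640e+01 2.10000e-02 4.30000e-01] 542.0
```

```bash
python3 - <<'E'
from fit import *
import pickle
cams,M=pickle.load(open("d1.pkl","rb"));c=cams["top"]
g=cv2.cvtColor(c["pixels"],cv2.COLOR_RGB2GRAY).astype(np.float32)
G=cv2.GaussianBlur(g,(0,0),.7);G=np.hypot(cv2.Sobel(G,5,1,0),cv2.Sobel(G,5,0,1))
t=np.linspace(-1,1,60)
def rect(l,w,z): return np.vstack([np.c_[t*l/2,0*t+s*w/2,0*t+z] for s in(-1,1)]+[np.c_[0*t+s*l/2,t*w/2,0*t+z] for s in(-1,1)])
def sc(p,rs):
    uv=proj(c,place(np.vstack([rect(*r) for r in rs]),*p)).astype(np.float32)
    return -cv2.remap(G,uv[:,:1],uv[:,1:],cv2.INTER_LINEAR).mean()
for n,rs in dict(outer14=[(234,112,14)],outer6=[(234,112,6)],bead=[(201,81,16)],both=[(234,112,14),(201,81,16)]).items():
    best=min((nm(lambda p:sc(p,rs),[520+a,42+b,.02],[4,4,.02]) for a in(-5,0,5) for b in(-5,0,5)),key=lambda r:r[1]);print(n,np.round(best[0],3),round(best[1],2))
for q,x0 in dict(tin_large=[499,-165,-.14],tin_medium=[545,-427,-.1],tin_small=[503,-290,.11]).items():
    d=DIM[q];best=min((nm(lambda p:sc(p,[d]),[x0[0]+a,x0[1]+b,x0[2]],[4,4,.03]) for a in(-4,0,4) for b in(-4,0,4)),key=lambda r:r[1]);print(q,np.round(best[0],3),round(best[1],2))
im=cv2.resize(c["pixels"][180:300,150:345,::-1],None,fx=4,fy=4,interpolation=cv2.INTER_CUBIC)
def dr(p,r,col):
    uv=(proj(c,place(rect(*r),*p))-[150,180]+.5)*4-.5
    for u,v in np.round(uv).astype(int): cv2.circle(im,(u,v),0,col,-1)
P=[519.8,42.4,.02];dr(P,(234,112,14),(0,0,255));dr(P,(197,77,16),(0,255,0));dr([499.2,-165,-.14],(190,70,52),(0,0,255))
cv2.imwrite("pics/ov.png",im)
E
```

```text
outer14 [5.19526e+02 4.65100e+01 2.30000e-02] -74.69
outer6 [5.18901e+02 4.71240e+01 2.20000e-02] -76.68
bead [5.20714e+02 4.16470e+01 2.30000e-02] -63.94
both [5.20392e+02 4.65550e+01 2.30000e-02] -64.22
tin_large [ 4.99270e+02 -1.57103e+02 -1.37000e-01] -93.54
tin_medium [ 5.43052e+02 -4.27780e+02 -1.08000e-01] -96.56
tin_small [ 5.06594e+02 -2.80261e+02  1.06000e-01] -100.53
```

View pics/ov.png

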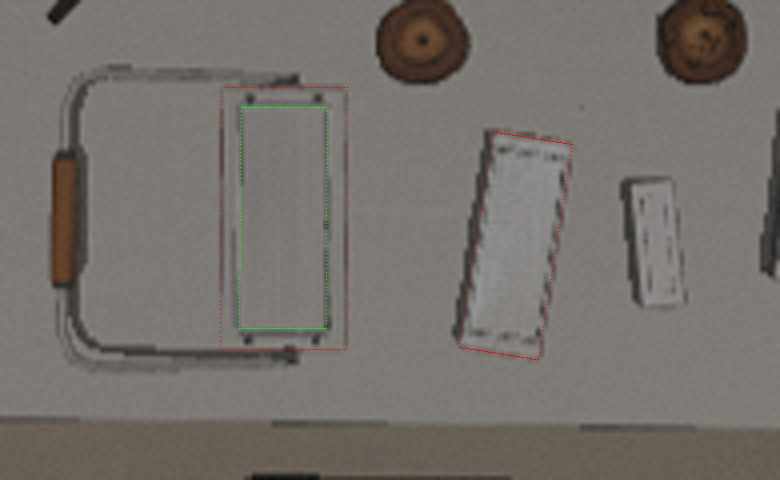

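```bash
cat > plan.py <<'E'
import sys,numpy as np
from scipy.spatial.transform import Rotation as Ro
from bench import manip
# plan.py x y z yaw(of tin): tool shift (mm) with turn first about tool x
o=manip.observe();R=Ro.from_euler("xyz",o["orientation"]);p=np.array(o["position"])
x,y,z,yaw=map(float,sys.argv[1:])
f=lambda c:np.column_stack([[0,0,-1],c,np.cross([0,0,-1],c)])
c=np.array([-np.sin(yaw),np.cos(yaw),0]);
best=min((f(s*c) for s in(1,-1)),key=lambda T:(R.inv()*Ro.from_matrix(T)).magnitude())
T=Ro.from_matrix(best)
print("turn deg(tool)",np.round((R.inv()*T).as_rotvec(degrees=True),2),"shift after turn",np.round(T.inv().apply(np.array([x,y,z])-p),1),"before turn",np.round(R.inv().apply(np.array([x,y,z])-p),1))
print("clock",round(o["clock"],2),"pos",np.round(p,1),"gap",round(o["finger_gap"],1),"F",np.round(o["contact_force"],1),"q",np.round(o["joint_positions"],2),"off",manip.grasp_offset)
E
python3 plan.py 499.2 -165.2 230 -0.14
```

```text
turn deg(tool) [-12.08   0.     0.  ] shift after turn [   1.3 -607.3  407.5] before turn [   1.3 -508.6  525.6]
clock 2.8 pos [180.4 493.  231.3] gap 85.6 F [-0.7 -0.8  0. ] q [ 1.22  0.26 -0.14  1.17 -0.    1.57] off 18.700000000000003
```

Request:
carry_out([
  [0, 0, 0, -6.04, 0, 0],
  [0, 0, 0, -6.04, 0, 0],
  [0, -0.0337, 0.0226, 0, 0, 0],
  [0, -0.0337, 0.0226, 0, 0, 0],
  [0, -0.0337, 0.0226, 0, 0, 0],
  [0, -0.0337, 0.0226, 0, 0, 0],
  [0, -0.0337, 0.0226, 0, 0, 0],
  [0, -0.0337, 0.0226, 0, 0, 0],
  [0, -0.0337, 0.0226, 0, 0, 0],
  [0, -0.0337, 0.0226, 0, 0, 0],
  [0, -0.0337, 0.0226, 0, 0, 0],
  [0, -0.0337, 0.0226, 0, 0, 0],
  [0, -0.0337, 0.0226, 0, 0, 0],
  [0, -0.0337, 0.0226, 0, 0, 0],
  [0, -0.0337, 0.0226, 0, 0, 0],
  [0, -0.0337, 0.0226, 0, 0, 0],
  [0, -0.0337, 0.0226, 0, 0, 0],
  [0, -0.0337, 0.0226, 0, 0, 0],
  [0, -0.0337, 0.0226, 0, 0, 0],
  [0, -0.0337, 0.0226, 0, 0, 0],
], jaw=1, newtons=60)

```text
clock: 4.8
position: [499.1, -166.1, 231.4]
orientation: [0.285, 1.57, 0.144]
contact_force: [-0.1, 0.1, 0.7]
finger_gap: 85.3
```

```bash
python3 plan.py 499.2 -165.2 6 -0.14
```

```text
turn deg(tool) [-0.02  0.02 -0.01] shift after turn [ 2.254e+02  9.000e-01 -1.000e-01] before turn [ 2.254e+02  9.000e-01 -2.000e-01]
clock 4.8 pos [ 499.1 -166.1  231.4] gap 85.3 F [-0.1  0.1  0.7] q [-0.32  0.26 -0.14  1.17  0.   -0.18] off 18.700000000000003
```

Request:
carry_out([
  [0.04, 0.0009, 0, 0, 0, 0],
  [0.045, 0, 0, 0, 0, 0],
  [0.04, 0, 0, 0, 0, 0],
  [0.03, 0, 0, 0, 0, 0],
  [0, 0, 0, 0, 0, 0],
])

```text
clock: 5.3
position: [494.8, -162.3, 72.3]
orientation: [2.965, 1.562, 2.824]
contact_force: [0.2, -0.1, 0.3]
finger_gap: 85.5
```

```bash
python3 - <<'E'
from fit import *
o=manip.observe();print(np.round(o["position"],1))
a=manip.read_camera("side");b=manip.read_camera("top")
print(proj(a,[499,-165,52]),proj(a,o["position"]))
A=cv2.resize(a["pixels"][150:280,195:305,::-1],None,fx=4,fy=4,interpolation=cv2.INTER_CUBIC)
B=cv2.resize(b["pixels"][190:300,240:327,::-1],None,fx=4,fy=4,interpolation=cv2.INTER_CUBIC)
im=np.zeros((520,790,3),np.uint8);im[:,:440]=A;im[:440,440:788]=B;cv2.imwrite("pics/p2.png",im)
E
```

```text
[ 494.8 -162.3   72.3]
[[244.3703664  206.36347591]] [[243.01906784 200.43395559]]
```

View pics/p2.png

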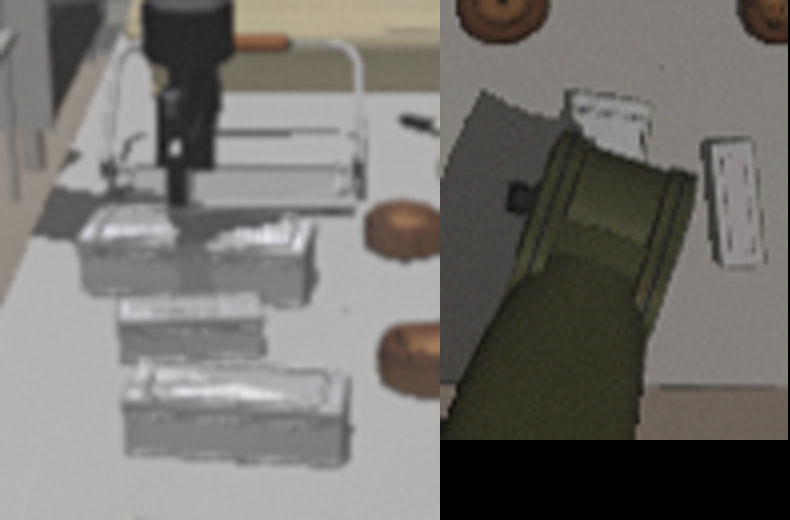

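```bash
python3 plan.py 499.2 -165.2 6 -0.14
```

```text
turn deg(tool) [ 0.   -0.05 -0.01] shift after turn [70.6 -1.6  0.8] before turn [70.6 -1.6  0.8]
clock 5.4 pos [ 498.7 -163.5   76.6] gap 85.5 F [0.3 1.2 0.6] q [-0.32  0.38 -0.4   0.79 -0.   -0.18] off 18.700000000000003
```

Request:
carry_out([
  [0.015, -0.001, 0, 0, 0, 0],
  [0.008, 0, 0, 0, 0, 0],
  [0.008, 0, 0, 0, 0, 0],
  [0, 0, 0, 0, 0, 0],
])

```text
clock: 5.8
position: [498.5, -164.4, 45.3]
orientation: [2.942, 1.571, 2.802]
contact_force: [-0.7, 2.0, -1.1]
finger_gap: 85.5
```

Request:
carry_out([
  [0.01, 0, 0, 0, 0, 0],
  [0.01, 0, 0, 0, 0, 0],
  [0.01, 0, 0, 0, 0, 0],
  [0.008, 0, 0, 0, 0, 0],
  [0, 0, 0, 0, 0, 0],
])

```text
clock: 6.3
position: [497.2, -164.1, 5.7]
orientation: [2.968, 1.568, 2.828]
contact_force: [-0.0, 0.1, -0.1]
finger_gap: 85.4
```

```bash
python3 plan.py 499.2 -165.2 6 -0.14
```

```text
turn deg(tool) [ 0.   -0.18 -0.03] shift after turn [-0.3 -0.9  2.1] before turn [-0.3 -0.9  2.1]
clock 6.3 pos [ 497.2 -164.1    5.7] gap 85.4 F [-0.   0.1 -0.1] q [-0.32  0.46 -0.49  0.62 -0.   -0.18] off 18.700000000000003
```

No contact on descent. Close.

Request:
carry_out([
  [0, 0, 0, 0, 0, 0],
  [0, 0, 0, 0, 0, 0],
  [0, 0, 0, 0, 0, 0],
  [0, 0, 0, 0, 0, 0],
  [0, 0, 0, 0, 0, 0],
  [0, 0, 0, 0, 0, 0],
], jaw=-1, newtons=70)

```text
clock: 6.9
position: [498.8, -164.5, 7.5]
orientation: [0.112, 1.57, -0.028]
contact_force: [1.3, 0.0, -0.6]
finger_gap: 69.1
```

```bash
python3 plan.py 499.2 -165.2 6 -0.14
```

```text
turn deg(tool) [-0.    0.02 -0.  ] shift after turn [ 1.5 -0.6  0.5] before turn [ 1.5 -0.6  0.5]
clock 6.9 pos [ 498.8 -164.5    7.5] gap 69.1 F [ 1.3  0.  -0.6] q [-0.32  0.46 -0.49  0.62  0.   -0.18] off 18.700000000000003
```

Request:
carry_out([
  [-0.01, 0, 0, 0, 0, 0],
  [-0.02, 0, 0, 0, 0, 0],
  [-0.03, 0, 0, 0, 0, 0],
  [-0.03, 0, 0, 0, 0, 0],
  [0, 0, 0, 0, 0, 0],
  [0, 0, 0, 0, 0, 0],
])

```text
clock: 7.5
position: [498.8, -164.6, 97.6]
orientation: [-0.296, 1.57, -0.436]
contact_force: [-0.8, -0.1, -4.5]
finger_gap: 69.7
```

```bash
python3 plan.py 519.8 42.5 97 0.02
```

```text
turn deg(tool) [-9.16  0.07  0.03] shift after turn [  0.6 206.6  25.2] before turn [  0.6 208.   -8.1]
clock 7.5 pos [ 498.8 -164.6   97.6] gap 69.7 F [-0.8 -0.1 -4.5] q [-0.32  0.35 -0.37  0.84 -0.   -0.18] off 18.700000000000003
```

Request:
carry_out([
  [0, 0, 0, -4.58, 0, 0],
  [0, 0, 0, -4.58, 0, 0],
  [0, 0.015, 0.0018, 0, 0, 0],
  [0, 0.03, 0.0036, 0, 0, 0],
  [0, 0.035, 0.0043, 0, 0, 0],
  [0, 0.035, 0.0043, 0, 0, 0],
  [0, 0.035, 0.0043, 0, 0, 0],
  [0, 0.03, 0.0036, 0, 0, 0],
  [0, 0.0166, 0.002, 0, 0, 0],
  [0, 0.01, 0.0013, 0, 0, 0],
  [0, 0, 0, 0, 0, 0],
  [0, 0, 0, 0, 0, 0],
  [0, 0, 0, 0, 0, 0],
])

```text
clock: 8.8
position: [519.3, 41.7, 97.0]
orientation: [-2.61, 1.57, -2.592]
contact_force: [-0.1, 0.2, -5.1]
finger_gap: 69.0
```

```bash
cat > held.py <<'E'
import sys;from fit import *
# held.py name zbottom x y yaw : fit visible held tin in side camera
q,z,x,y,w=sys.argv[1],*map(float,sys.argv[2:])
for c in("side","top"):
    cam=manip.read_camera(c);m=manip.masks_of(q,c)
    print(c,[(np.round(a["centre"],1).tolist(),round(a["conf"],2),int(a["pixels"].sum())) for a in m])
    cv2.imwrite(f"pics/held_{q}_{c}.png",cam["pixels"][:,:,::-1])
    if not m: continue
    M=m[0]["pixels"].astype(np.float32)
    pr=down(tin_img(cam,q,[x,y,w],z))
    for im,n in((M,"mask"),(pr,"pred")):
        ys,xs=np.nonzero(im>.5);print(n,xs.min(),xs.max(),ys.min(),ys.max())
    if c=="side":
        print("fit x,z,yaw",np.round(nm(lambda p:cost(down(tin_img(cam,q,[p[0],y,p[2]],p[1])),M),[x,z,w],[5,5,.04])[0],3))
E
python3 plan.py 519.8 42.5 97 0.02; python3 held.py tin_large 90 519.8 42.5 0.02
```

```text
turn deg(tool) [-0.09 -0.05  0.03] shift after turn [-0.   0.8  0.6] before turn [-0.   0.8  0.6]
clock 8.8 pos [519.3  41.7  97. ] gap 69.0 F [-0.1  0.2 -5.1] q [ 0.08  0.35 -0.38  0.84 -0.    0.06] off 18.700000000000003
side [([256.8, 169.8], 0.73, 919)]
mask 227 278 159 179
pred 227 278 161 179
fit x,z,yaw [5.19888e+02 9.02630e+01 1.50000e-02]
top [([224.9, 221.2], 0.97, 606)]
mask 206 229 205 262
pred 206 228 206 263
```

Request:
carry_out([
  [0.025, 0.0008, 0.0005, 0, 0, 0],
  [0.025, 0, 0, 0, 0, 0],
  [0.015, 0, 0, 0, 0, 0],
  [0.005, 0, 0, 0, 0, 0],
  [0, 0, 0, 0, 0, 0],
  [0, 0, 0, 0, 0, 0],
])

```text
clock: 9.6
position: [521.0, 43.3, 28.1]
orientation: [0.071, 1.569, 0.09]
contact_force: [0.0, -0.3, -3.5]
finger_gap: 69.3
```

Request:
carry_out([
  [0.002, 0, 0, 0, 0, 0],
  [0.002, 0, 0, 0, 0, 0],
  [0.001, 0, 0, 0, 0, 0],
  [0, 0, 0, 0, 0, 0],
  [0, 0, 0, 0, 0, 0],
])

```text
clock: 10.1
position: [520.2, 43.4, 22.4]
orientation: [0.195, 1.571, 0.214]
contact_force: [0.3, 0.3, -4.9]
finger_gap: 69.3
```

```bash
python3 plan.py 519.8 42.5 21.5 0.02
```

```text
turn deg(tool) [-0.    0.01 -0.  ] shift after turn [ 0.9 -0.9 -0.4] before turn [ 0.9 -0.9 -0.4]
clock 10.1 pos [520.2  43.4  22.4] gap 69.3 F [ 0.3  0.3 -4.9] q [ 0.08  0.43 -0.48  0.66  0.    0.06] off 18.700000000000003
```

Request:
carry_out([
  [0.001, 0, 0, 0, 0, 0],
  [0, 0, 0, 0, 0, 0],
  [0, 0, 0, 0, 0, 0],
])

```text
clock: 10.4
position: [520.4, 43.4, 21.5]
orientation: [0.175, 1.57, 0.194]
contact_force: [0.9, 0.3, -2.3]
finger_gap: 69.2
```

Request:
carry_out([
  [0.001, 0, 0, 0, 0, 0],
  [0, 0, 0, 0, 0, 0],
  [0, 0, 0, 0, 0, 0],
])

```text
clock: 10.7
position: [520.4, 43.4, 21.5]
orientation: [0.233, 1.57, 0.252]
contact_force: [-2.3, -1.5, 6.2]
finger_gap: 69.1
```

Request:
carry_out([
  [0, 0, 0, 0, 0, 0],
  [0, 0, 0, 0, 0, 0],
  [0, 0, 0, 0, 0, 0],
  [0, 0, 0, 0, 0, 0],
  [0, 0, 0, 0, 0, 0],
  [-0.01, 0, 0, 0, 0, 0],
  [-0.025, 0, 0, 0, 0, 0],
  [-0.035, 0, 0, 0, 0, 0],
  [-0.05, 0, 0, 0, 0, 0],
  [-0.05, 0, 0, 0, 0, 0],
  [0, 0, 0, 0, 0, 0],
], jaw=1)

```text
clock: 11.8
position: [525.0, 43.8, 198.4]
orientation: [0.062, 1.557, 0.082]
contact_force: [1.8, 0.8, 0.3]
finger_gap: 85.5
```

```bash
python3 plan.py 545 -427 191 -0.1
```

```text
turn deg(tool) [ 6.87  0.81 -0.1 ] shift after turn [   7.4 -466.4   66.9] before turn [   7.1 -471.1   10.6]
clock 11.8 pos [525.   43.8 198.4] gap 85.5 F [1.8 0.8 0.3] q [ 0.08  0.27 -0.21  1.07 -0.    0.06] off 18.700000000000003
```

Request:
carry_out([
  [0, 0, 0, 6.87, 0, 0],
  [0, -0.02, 0.003, 0, 0, 0],
  [0, -0.0405, 0.00624, 0, 0, 0],
  [0, -0.0405, 0.00624, 0, 0, 0],
  [0, -0.0405, 0.00624, 0, 0, 0],
  [0, -0.0405, 0.00624, 0, 0, 0],
  [0, -0.0405, 0.00624, 0, 0, 0],
  [0, -0.0405, 0.00624, 0, 0, 0],
  [0, -0.0405, 0.00624, 0, 0, 0],
  [0, -0.0405, 0.00624, 0, 0, 0],
  [0, -0.0405, 0.00624, 0, 0, 0],
  [0, -0.0405, 0.00624, 0, 0, 0],
  [0, -0.0405, 0.00624, 0, 0, 0],
  [0, 0, 0, 0, 0, 0],
  [0, 0, 0, 0, 0, 0],
])

```text
clock: 13.3
position: [544.4, -427.6, 189.9]
orientation: [2.185, 1.57, 2.084]
contact_force: [0.0, 0.8, -0.5]
finger_gap: 85.4
```

```bash
python3 plan.py 545 -427 6 -0.1; python3 held.py tin_large 14 520.2 43.4 0.02;  python3 - <<'E'
from fit import *
a=manip.read_camera("top");im=a["pixels"][:,:,::-1]
cv2.imwrite("pics/p3.png",cv2.resize(im[190:290,140:260],None,fx=5,fy=5,interpolation=cv2.INTER_CUBIC))
m=manip.masks_of("tin_large","top")[0]["pixels"].astype(np.float32)
print(np.round(nm(lambda p:cost(down(tin_img(a,"tin_large",p,14)),m),[520,43,.02],[4,4,.03])[0],3))
E
```

```text
turn deg(tool) [-0.1  -0.04 -0.05] shift after turn [183.9   0.6   0.5] before turn [183.9   0.5   0.6]
clock 13.3 pos [ 544.4 -427.6  189.9] gap 85.4 F [ 0.   0.8 -0.5] q [-0.67  0.57  0.25  1.25  0.   -0.56] off 18.700000000000003
side [([262.6, 191.8], 0.63, 682), ([234.6, 289.4], 0.3, 550)]
mask 229 278 179 197
pred 229 278 180 198
fit x,z,yaw [5.20056e+02 1.54330e+01 1.60000e-02]
top [([222.4, 235.2], 0.66, 1200), ([165.1, 225.9], 0.31, 400)]
mask 208 231 205 262
pred 209 230 207 261
[5.2255e+02 4.2515e+01 3.2000e-02]
```

View pics/p3.png

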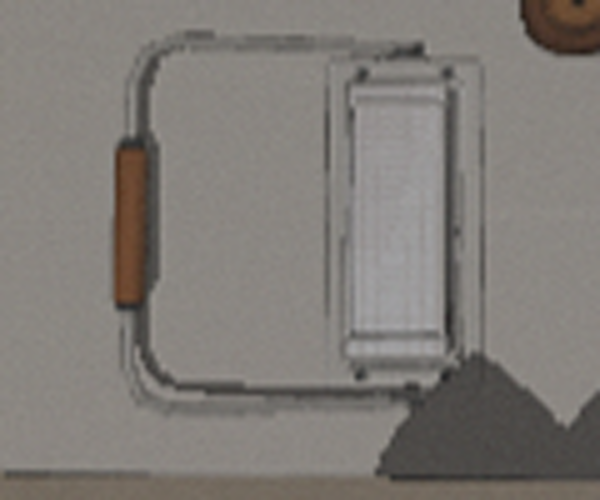

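Request:
carry_out([
  [0.03, 0.0005, 0, 0, 0, 0],
  [0.045, 0, 0, 0, 0, 0],
  [0.035, 0, 0, 0, 0, 0],
  [0.02, 0, 0, 0, 0, 0],
  [0.012, 0, 0, 0, 0, 0],
  [0.012, 0, 0, 0, 0, 0],
  [0.012, 0, 0, 0, 0, 0],
  [0.012, 0, 0, 0, 0, 0],
  [0.006, 0, 0, 0, 0, 0],
  [0, 0, 0, 0, 0, 0],
  [0, 0, 0, 0, 0, 0],
])

```text
clock: 14.7
position: [545.2, -426.7, 6.6]
orientation: [-0.559, 1.57, -0.659]
contact_force: [-0.1, 0.3, 0.3]
finger_gap: 85.4
```

```bash
python3 plan.py 544.7 -427 6 -0.1
```

```text
turn deg(tool) [-0.    0.03  0.02] shift after turn [ 0.6 -0.4 -0.5] before turn [ 0.6 -0.4 -0.5]
clock 14.7 pos [ 545.2 -426.7    6.6] gap 85.4 F [-0.1  0.3  0.3] q [-0.66  0.69 -0.03  0.85  0.   -0.56] off 18.700000000000003
```

Request:
carry_out([
  [0, 0, 0, 0, 0, 0],
  [0, 0, 0, 0, 0, 0],
  [0, 0, 0, 0, 0, 0],
  [0, 0, 0, 0, 0, 0],
  [0, 0, 0, 0, 0, 0],
  [0, 0, 0, 0, 0, 0],
  [0, 0, 0, 0, 0, 0],
], jaw=-1, newtons=60)

```text
clock: 15.4
position: [545.6, -426.8, 7.2]
orientation: [-0.416, 1.569, -0.516]
contact_force: [-0.2, 0.3, 5.6]
finger_gap: 53.3
```

```bash
python3 plan.py 544.7 -427 7 -0.1
```

```text
turn deg(tool) [0.   0.08 0.04] shift after turn [ 0.2 -0.3 -0.9] before turn [ 0.2 -0.3 -0.9]
clock 15.4 pos [ 545.6 -426.8    7.2] gap 53.3 F [-0.2  0.3  5.6] q [-0.66  0.69 -0.03  0.85  0.   -0.56] off 18.700000000000003
```

Request:
carry_out([
  [-0.01, 0, 0, 0, 0, 0],
  [-0.02, 0, 0, 0, 0, 0],
  [-0.04, 0, 0, 0, 0, 0],
  [-0.04, 0, 0, 0, 0, 0],
  [-0.025, 0, 0, 0, 0, 0],
  [0, 0, 0, 0, 0, 0],
  [0, 0, 0, 0, 0, 0],
])

```text
clock: 16.1
position: [544.5, -426.1, 140.4]
orientation: [2.676, 1.57, 2.576]
contact_force: [-0.1, -0.1, -4.4]
finger_gap: 53.2
```

```bash
python3 plan.py 520.3 43.4 142 0.019
```

```text
turn deg(tool) [-6.82 -0.06 -0.03] shift after turn [ -1.6 469.9 -15.3] before turn [ -1.3 464.8 -71. ]
clock 16.1 pos [ 544.5 -426.1  140.4] gap 53.2 F [-0.1 -0.1 -4.4] q [-0.66  0.59  0.16  1.14 -0.   -0.56] off 18.700000000000003
```

Request:
carry_out([
  [0, 0, 0, -6.82, 0, 0],
  [0, 0.02, -0.0007, 0, 0, 0],
  [0, 0.03, -0.001, 0, 0, 0],
  [0, 0.04, -0.0013, 0, 0, 0],
  [0, 0.04, -0.0013, 0, 0, 0],
  [0, 0.04, -0.0013, 0, 0, 0],
  [0, 0.04, -0.0013, 0, 0, 0],
  [0, 0.04, -0.0013, 0, 0, 0],
  [0, 0.04, -0.0013, 0, 0, 0],
  [0, 0.04, -0.0013, 0, 0, 0],
  [0, 0.04, -0.0013, 0, 0, 0],
  [0, 0.04, -0.0013, 0, 0, 0],
  [0, 0.04, -0.0013, 0, 0, 0],
  [0, 0.02, -0.0006, 0, 0, 0],
  [0, 0, 0, 0, 0, 0],
  [0, 0, 0, 0, 0, 0],
  [0, 0, 0, 0, 0, 0],
])

```text
clock: 17.8
position: [519.7, 42.2, 139.9]
orientation: [-2.871, 1.568, -2.853]
contact_force: [-0.2, -0.4, -3.5]
finger_gap: 53.2
```

```bash
python3 plan.py 520.3 43.4 142 0.019; python3 held.py tin_medium 134 520.3 43.4 0.019
```

```text
turn deg(tool) [-0.05 -0.16  0.04] shift after turn [-2.1  1.1  0.6] before turn [-2.1  1.1  0.6]
clock 17.8 pos [519.7  42.2 139.9] gap 53.2 F [-0.2 -0.4 -3.5] q [ 0.08  0.31 -0.31  0.95 -0.    0.06] off 18.700000000000003
side [([248.6, 159.0], 0.58, 602), ([233.8, 288.4], 0.56, 558)]
mask 232 273 150 168
pred 233 273 152 167
fit x,z,yaw [5.18522e+02 1.34008e+02 2.40000e-02]
top [([222.3, 223.9], 0.88, 256)]
mask 209 225 212 257
pred 206 224 211 257
```

Request:
carry_out([
  [0.02, 0.001, 0.0015, 0, 0, 0],
  [0.02, 0, 0, 0, 0, 0],
  [0.012, 0, 0, 0, 0, 0],
  [0.005, 0, 0, 0, 0, 0],
  [0, 0, 0, 0, 0, 0],
  [0, 0, 0, 0, 0, 0],
  [0, 0, 0, 0, 0, 0],
])

```text
clock: 18.7
position: [523.1, 44.2, 85.2]
orientation: [0.067, 1.569, 0.086]
contact_force: [-0.2, 0.8, -3.6]
finger_gap: 53.2
```

```bash
python3 plan.py 521 43.4 73 0.019; python3 held.py tin_medium 76 521 43.4 0.019; python3 - <<'E'
from fit import *
a=manip.read_camera("side")
cv2.imwrite("pics/p4.png",cv2.resize(a["pixels"][130:215,200:310,::-1],None,fx=6,fy=6,interpolation=cv2.INTER_CUBIC))
E
```

```text
turn deg(tool) [ 0.    0.1  -0.01] shift after turn [12.2 -0.8 -2.1] before turn [12.2 -0.8 -2.2]
clock 18.7 pos [523.1  44.2  85.2] gap 53.2 F [-0.2  0.8 -3.6] q [ 0.08  0.37 -0.39  0.81  0.    0.07] off 18.700000000000003
side [([248.4, 172.0], 0.62, 571)]
mask 234 273 165 182
pred 234 273 166 181
fit x,z,yaw [5.20509e+02 7.91310e+01 2.70000e-02]
top [([221.4, 222.8], 0.76, 199)]
mask 213 225 211 255
pred 209 226 212 256
```

View pics/p4.png

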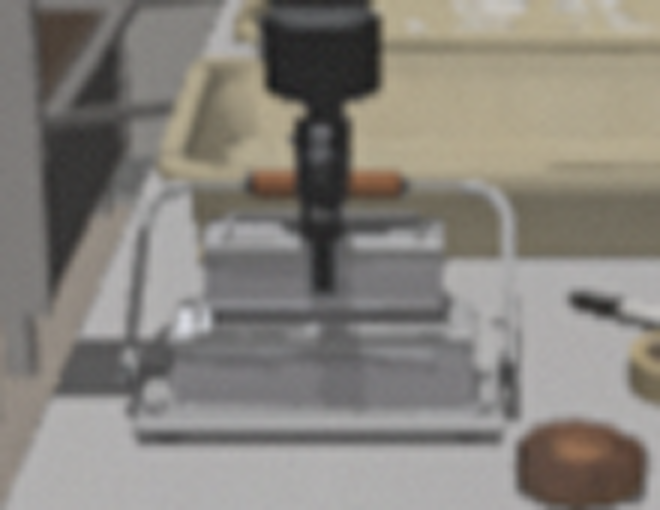

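Request:
carry_out([
  [0.003, -0.0003, -0.0003, 0, 0, 0],
  [0.003, 0, 0, 0, 0, 0],
  [0.002, 0, 0, 0, 0, 0],
  [0, 0, 0, 0, 0, 0],
  [0, 0, 0, 0, 0, 0],
])

```text
clock: 19.45
position: [521.8, 43.9, 76.1]
orientation: [3.117, 1.57, 3.136]
contact_force: [-0.3, -0.2, -3.8]
finger_gap: 53.5
```

Request:
carry_out([
  [0.001, 0, 0, 0, 0, 0],
  [0, 0, 0, 0, 0, 0],
  [0, 0, 0, 0, 0, 0],
])

```text
clock: 19.75
position: [522.0, 43.9, 75.3]
orientation: [-0.131, 1.571, -0.112]
contact_force: [0.6, 0.5, -3.6]
finger_gap: 53.0
```

Request:
carry_out([
  [0.001, 0, 0, 0, 0, 0],
  [0, 0, 0, 0, 0, 0],
  [0.001, 0, 0, 0, 0, 0],
  [0, 0, 0, 0, 0, 0],
  [0, 0, 0, 0, 0, 0],
])

```text
clock: 20.25
position: [522.0, 43.9, 73.3]
orientation: [0.08, 1.571, 0.099]
contact_force: [-1.0, 0.1, -4.2]
finger_gap: 53.5
```

Request:
carry_out([
  [0.0007, 0, 0, 0, 0, 0],
  [0, 0, 0, 0, 0, 0],
  [0, 0, 0, 0, 0, 0],
])

```text
clock: 20.55
position: [522.0, 43.9, 73.2]
orientation: [0.041, 1.57, 0.06]
contact_force: [-3.3, -0.6, 4.4]
finger_gap: 53.2
```

Request:
carry_out([
  [0, 0, 0, 0, 0, 0],
  [0, 0, 0, 0, 0, 0],
  [0, 0, 0, 0, 0, 0],
  [0, 0, 0, 0, 0, 0],
  [0, 0, 0, 0, 0, 0],
  [-0.01, 0, 0, 0, 0, 0],
  [-0.02, 0, 0, 0, 0, 0],
  [-0.03, 0, 0, 0, 0, 0],
  [-0.04, 0, 0, 0, 0, 0],
  [-0.01, 0, 0, 0, 0, 0],
  [0, 0, 0, 0, 0, 0],
  [0, 0, 0, 0, 0, 0],
], jaw=1)

```text
clock: 21.75
position: [521.5, 43.8, 182.2]
orientation: [-3.05, 1.57, -3.031]
contact_force: [-0.2, -0.1, 0.1]
finger_gap: 85.7
```

```bash
python3 plan.py 503 -290.3 183 0.108
```

```text
turn deg(tool) [-5.1  -0.03  0.  ] shift after turn [  -0.8 -330.2  -54.4] before turn [  -0.8 -333.7  -24.9]
clock 21.75 pos [521.5  43.8 182.2] gap 85.7 F [-0.2 -0.1  0.1] q [ 0.08  0.28 -0.24  1.05 -0.    0.06] off 18.700000000000003
```

Request:
carry_out([
  [0, 0, 0, -5.1, 0, 0],
  [0, -0.02, -0.0033, 0, 0, 0],
  [0, -0.0345, -0.00568, 0, 0, 0],
  [0, -0.0345, -0.00568, 0, 0, 0],
  [0, -0.0345, -0.00568, 0, 0, 0],
  [0, -0.0345, -0.00568, 0, 0, 0],
  [0, -0.0345, -0.00568, 0, 0, 0],
  [0, -0.0345, -0.00568, 0, 0, 0],
  [0, -0.0345, -0.00568, 0, 0, 0],
  [0, -0.0345, -0.00568, 0, 0, 0],
  [0, -0.0345, -0.00568, 0, 0, 0],
  [0, 0, 0, 0, 0, 0],
  [0, 0, 0, 0, 0, 0],
  [0, 0, 0, 0, 0, 0],
])

```text
clock: 23.15
position: [502.7, -289.3, 181.3]
orientation: [2.353, 1.568, 2.461]
contact_force: [-0.3, -0.7, 0.0]
finger_gap: 85.6
```

```bash
python3 plan.py 503 -290.3 8 0.108; python3 held.py tin_medium 66 521.5 43.8 0.019; python3 - <<'E'
from fit import *
for q,x0,z in(("tin_large",[520,43,.02],14),("tin_medium",[520,43,.02],66)):
    a=manip.read_camera("top");m=manip.masks_of(q,"top")
    if m: print(q,m[0]["conf"],np.round(nm(lambda p:cost(down(tin_img(a,q,p,z)),m[0]["pixels"].astype(np.float32)),x0,[4,4,.03])[0],3))
E
```

```text
turn deg(tool) [ 0.04 -0.12 -0.12] shift after turn [173.3  -1.    0.2] before turn [173.3  -1.4   0.6]
clock 23.15 pos [ 502.7 -289.3  181.3] gap 85.6 F [-0.3 -0.7  0. ] q [-0.52  0.38 -0.09  1.1   0.   -0.63] off 18.700000000000003
side [([255.7, 175.2], 0.83, 530), ([257.0, 197.8], 0.29, 353)]
mask 234 273 167 183
pred 234 273 169 184
fit x,z,yaw [5.21279e+02 7.09610e+01 3.20000e-02]
top [([216.9, 234.2], 0.78, 857), ([164.4, 235.0], 0.22, 318)]
mask 207 227 210 257
pred 209 226 212 256
tin_large 0.93 [5.25593e+02 3.75060e+01 2.50000e-02]
tin_medium 0.66 [5.23664e+02 4.37250e+01 2.00000e-03]
```

Request:
carry_out([
  [0.03, -0.0005, 0, 0, 0, 0],
  [0.045, 0, 0, 0, 0, 0],
  [0.035, 0, 0, 0, 0, 0],
  [0.02, 0, 0, 0, 0, 0],
  [0.012, 0, 0, 0, 0, 0],
  [0.012, 0, 0, 0, 0, 0],
  [0.012, 0, 0, 0, 0, 0],
  [0.007, 0, 0, 0, 0, 0],
  [0, 0, 0, 0, 0, 0],
  [0, 0, 0, 0, 0, 0],
])

```text
clock: 24.55
position: [503.9, -291.3, 10.0]
orientation: [-0.631, 1.57, -0.523]
contact_force: [0.4, -0.2, 0.2]
finger_gap: 85.5
```

Request:
carry_out([
  [0, 0, 0, 0, 0, 0],
  [0, 0, 0, 0, 0, 0],
  [0, 0, 0, 0, 0, 0],
  [0, 0, 0, 0, 0, 0],
  [0, 0, 0, 0, 0, 0],
  [0, 0, 0, 0, 0, 0],
  [0, 0, 0, 0, 0, 0],
  [0, 0, 0, 0, 0, 0],
], jaw=-1, newtons=45)

```text
clock: 25.35
position: [504.0, -291.1, 10.2]
orientation: [-0.209, 1.57, -0.101]
contact_force: [-0.4, 1.6, 5.0]
finger_gap: 37.0
```

```bash
python3 plan.py 503 -290.3 8 0.108
```

```text
turn deg(tool) [0.01 0.05 0.01] shift after turn [ 2.2  0.9 -0.9] before turn [ 2.2  0.9 -0.9]
clock 25.35 pos [ 504.  -291.1   10.2] gap 37.0 F [-0.4  1.6  5. ] q [-0.52  0.53 -0.34  0.7   0.   -0.63] off 18.700000000000003
```

Request:
carry_out([
  [-0.01, 0, 0, 0, 0, 0],
  [-0.02, 0, 0, 0, 0, 0],
  [-0.04, 0, 0, 0, 0, 0],
  [-0.045, 0, 0, 0, 0, 0],
  [-0.04, 0, 0, 0, 0, 0],
  [-0.015, 0, 0, 0, 0, 0],
  [0, 0, 0, 0, 0, 0],
  [0, 0, 0, 0, 0, 0],
  [0, 0, 0, 0, 0, 0],
])

```text
clock: 26.25
position: [502.2, -290.3, 177.5]
orientation: [2.548, 1.567, 2.656]
contact_force: [0.4, -0.2, -1.5]
finger_gap: 37.4
```

```bash
python3 plan.py 521.5 43.8 180 0.019
```

```text
turn deg(tool) [ 5.1  -0.2  -0.12] shift after turn [ -2.5 333.7  25.7] before turn [ -1.9 330.1  55.2]
clock 26.25 pos [ 502.2 -290.3  177.5] gap 37.4 F [ 0.4 -0.2 -1.5] q [-0.52  0.38 -0.1   1.09 -0.   -0.63] off 18.700000000000003
```

Request:
carry_out([
  [0, 0, 0, 5.1, 0, 0],
  [0, 0.02, 0.0015, 0, 0, 0],
  [0, 0.0345, 0.0026, 0, 0, 0],
  [0, 0.0345, 0.0026, 0, 0, 0],
  [0, 0.0345, 0.0026, 0, 0, 0],
  [0, 0.0345, 0.0026, 0, 0, 0],
  [0, 0.0345, 0.0026, 0, 0, 0],
  [0, 0.0345, 0.0026, 0, 0, 0],
  [0, 0.0345, 0.0026, 0, 0, 0],
  [0, 0.0345, 0.0026, 0, 0, 0],
  [0, 0.0345, 0.0026, 0, 0, 0],
  [0, 0.003, 0.0003, 0, 0, 0],
  [0.03, 0, 0, 0, 0, 0],
  [0.01, 0, 0, 0, 0, 0],
  [0, 0, 0, 0, 0, 0],
  [0, 0, 0, 0, 0, 0],
  [0, 0, 0, 0, 0, 0],
])

```text
clock: 27.95
position: [523.1, 42.4, 140.3]
orientation: [-0.016, 1.57, 0.002]
contact_force: [0.6, 0.1, -1.9]
finger_gap: 37.5
```

```bash
python3 plan.py 521.5 43.8 140 0.019; python3 held.py tin_small 129 521.5 43.8 0.019; python3 - <<'E'
from fit import *
a=manip.read_camera("side")
cv2.imwrite("pics/p5.png",cv2.resize(a["pixels"][120:215,200:310,::-1],None,fx=6,fy=6,interpolation=cv2.INTER_CUBIC))
m=manip.masks_of("tin_medium","side");M=m[0]["pixels"].astype(np.float32);print(m[0]["conf"],M.sum())
print("medium x,z,yaw",np.round(nm(lambda p:cost(down(tin_img(a,"tin_medium",[p[0],43.8,p[2]],p[1])),M),[521,66,.02],[5,5,.04])[0],3))
E
```

```text
turn deg(tool) [-0.05  0.07  0.  ] shift after turn [ 0.3  1.4 -1.5] before turn [ 0.3  1.4 -1.5]
clock 27.95 pos [523.1  42.4 140.3] gap 37.5 F [ 0.6  0.1 -1.9] q [ 0.08  0.31 -0.31  0.95 -0.    0.06] off 18.700000000000003
side [([255.4, 161.7], 0.8, 328)]
mask 239 268 155 168
pred 239 268 155 167
fit x,z,yaw [5.21341e+02 1.29164e+02 2.80000e-02]
top [([218.3, 225.4], 0.47, 66)]
mask 217 222 217 250
pred 209 221 217 250
0.93 622.0
medium x,z,yaw [5.21766e+02 6.97190e+01 1.30000e-02]
```

View pics/p5.png

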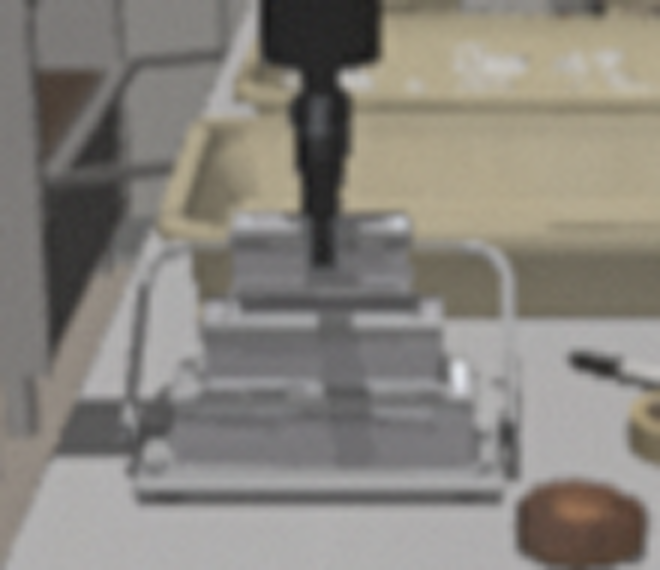

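Request:
carry_out([
  [0.006, 0.0013, 0.0003, 0, 0, 0],
  [0.004, 0, 0, 0, 0, 0],
  [0.002, 0, 0, 0, 0, 0],
  [0, 0, 0, 0, 0, 0],
  [0, 0, 0, 0, 0, 0],
  [0, 0, 0, 0, 0, 0],
])

```text
clock: 28.85
position: [522.8, 44.2, 127.7]
orientation: [0.147, 1.571, 0.166]
contact_force: [-0.9, 0.6, -2.5]
finger_gap: 37.6
```

Request:
carry_out([
  [0.001, 0, 0, 0, 0, 0],
  [0.001, 0, 0, 0, 0, 0],
  [0.001, 0, 0, 0, 0, 0],
  [0, 0, 0, 0, 0, 0],
  [0, 0, 0, 0, 0, 0],
])

```text
clock: 29.35
position: [522.6, 44.2, 124.5]
orientation: [-2.961, 1.571, -2.942]
contact_force: [-0.0, 0.2, -2.0]
finger_gap: 37.5
```

Request:
carry_out([
  [0.001, 0, 0, 0, 0, 0],
  [0, 0, 0, 0, 0, 0],
  [0, 0, 0, 0, 0, 0],
])

```text
clock: 29.65
position: [522.6, 44.2, 123.6]
orientation: [-3.064, 1.571, -3.045]
contact_force: [-0.5, -0.7, -2.6]
finger_gap: 37.4
```

Request:
carry_out([
  [0.001, 0, 0, 0, 0, 0],
  [0, 0, 0, 0, 0, 0],
  [0, 0, 0, 0, 0, 0],
])

```text
clock: 29.95
position: [522.6, 44.2, 122.6]
orientation: [-3.022, 1.571, -3.003]
contact_force: [0.0, -1.2, -2.6]
finger_gap: 37.3
```

Request:
carry_out([
  [0.0007, 0, 0, 0, 0, 0],
  [0, 0, 0, 0, 0, 0],
  [0, 0, 0, 0, 0, 0],
])

```text
clock: 30.25
position: [522.8, 44.2, 122.2]
orientation: [0.08, 1.57, 0.099]
contact_force: [-0.6, -0.6, 0.1]
finger_gap: 37.6
```

Request:
carry_out([
  [0.0005, 0, 0, 0, 0, 0],
  [0, 0, 0, 0, 0, 0],
  [0, 0, 0, 0, 0, 0],
])

```text
clock: 30.55
position: [522.8, 44.2, 122.2]
orientation: [0.057, 1.57, 0.076]
contact_force: [-2.1, -0.9, 4.8]
finger_gap: 37.8
```

Request:
carry_out([
  [0, 0, 0, 0, 0, 0],
  [0, 0, 0, 0, 0, 0],
  [0, 0, 0, 0, 0, 0],
  [0, 0, 0, 0, 0, 0],
  [0, 0, 0, 0, 0, 0],
  [-0.01, 0, 0, 0, 0, 0],
  [-0.02, 0, 0, 0, 0, 0],
  [-0.03, 0, 0, 0, 0, 0],
  [-0.02, 0, -0.03, 0, 0, 0],
  [0, 0, -0.05, 0, 0, 0],
  [0, 0, -0.05, 0, 0, 0],
  [0, 0, -0.05, 0, 0, 0],
  [0, 0, 0, 0, 0, 0],
  [0, 0, 0, 0, 0, 0],
], jaw=0.6)

```text
clock: 31.95
position: [342.1, 40.8, 202.2]
orientation: [0.097, 1.569, 0.116]
contact_force: [1.0, 0.4, 0.1]
finger_gap: 68.1
```

```bash
cat > grip.py <<'E'
from fit import *
from scipy.optimize import least_squares
cams={c:manip.read_camera(c) for c in("side","top")};obs={}
for c in cams:
    p=manip.place_of("handle_grip",c);m=manip.masks_of("handle_grip",c)
    rgb=cams[c]["pixels"].astype(int);br=(rgb[...,0]-rgb[...,2]>50)&(rgb[...,0]>90)
    win=np.zeros(br.shape,bool)
    if p: u,v=np.int32(p[0]["centre"]);win[max(v-25,0):v+25,u-25:u+25]=1
    ys,xs=np.nonzero(br&win)
    obs[c]=[xs.mean(),ys.mean()];print(c,[ (np.round(a["centre"],1),round(a["conf"],2)) for a in p[:1]+m[:1]],"brown",np.round(obs[c],1),len(xs),xs.min(),xs.max(),ys.min(),ys.max())
r=least_squares(lambda X:np.r_[proj(cams["side"],X)[0]-obs["side"],proj(cams["top"],X)[0]-obs["top"]],[518,215,105]);print("3D",np.round(r.x,1),np.round(r.fun,2))
y,z=r.x[1]-43,r.x[2]-26;print("r",np.hypot(y,z),"th",np.arctan2(z,y))
th=minimize(lambda t:sum(((proj(cams[c],[518,43+190*np.cos(t[0]),26+190*np.sin(t[0])])[0]-obs[c])**2).sum() for c in cams),[.45]);print("th constrained",th.x,th.fun)
b=cams["top"]["pixels"];a=cams["side"]["pixels"]
im=np.zeros((500,800,3),np.uint8)
im[:,:400]=cv2.resize(b[185:285,150:230,::-1],None,fx=5,fy=5,interpolation=cv2.INTER_CUBIC);im[:,400:]=cv2.resize(a[125:225,215:295,::-1],None,fx=5,fy=5,interpolation=cv2.INTER_CUBIC)
import sys;cv2.imwrite(sys.argv[1],im)
E
python3 grip.py pics/p6.png; python3 plan.py 517 215 200 0.019
```

```text
side [(array([257. , 160.1]), 0.74), (array([255.3, 167.2]), 0.71)] brown [249.9 158. ] 7 244 258 158 158
top [(array([166.3, 237.3]), 0.92), (array([165.7, 233.6]), 0.79)] brown [165.1 236. ] 87 163 167 221 249
3D [505.2 215.2 113.4] [ 2.06 -0.03  0.07  1.64]
r 193.1467181979603 th 0.46954825437048314
th constrained [0.47713685] 32.080400404326284
turn deg(tool) [-0.01  0.02  0.  ] shift after turn [  1.6 170.8 176.2] before turn [  1.6 170.9 176.2]
clock 32.25 pos [344.   40.8 201.6] gap 68.6 F [-0.4 -0.8  0.4] q [ 0.12 -0.03 -0.56  1.04 -0.    0.1 ] off 18.700000000000003
```

View pics/p6.png

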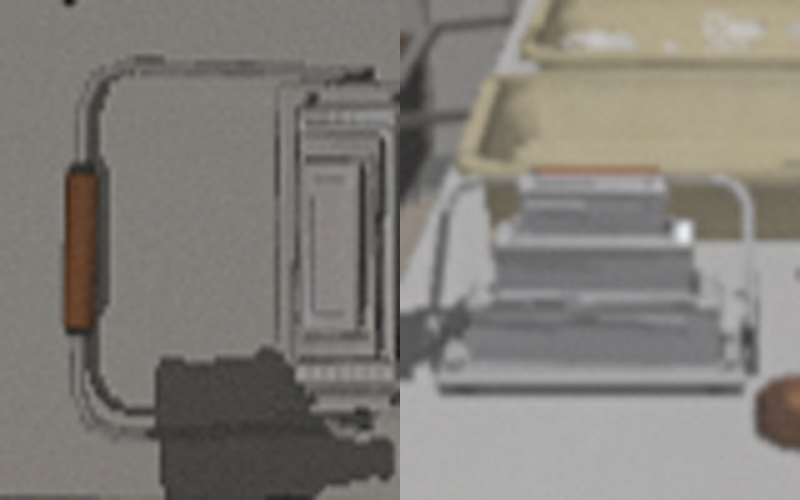

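```bash
python3 - <<'E'
from fit import *
from scipy.optimize import least_squares
import pickle
cams,M=pickle.load(open("d1.pkl","rb"))
rgb=cams["side"]["pixels"].astype(int);br=(rgb[...,0]-rgb[...,2]>35)&(rgb[...,0]-rgb[...,1]>20);br[:150]=0;br[172:]=0;br[:,:230]=0;br[:,280:]=0
ys,xs=np.nonzero(br);so=[xs.mean(),ys.mean()];print(so,len(xs),xs.min(),xs.max(),ys.min(),ys.max())
rgb=cams["top"]["pixels"].astype(int);br=(rgb[...,0]-rgb[...,2]>35)&(rgb[...,0]-rgb[...,1]>20);br[:200]=0;br[270:]=0;br[:,:150]=0;br[:,180:]=0
ys,xs=np.nonzero(br);to=[xs.mean(),ys.mean()];print(to,len(xs),xs.min(),xs.max(),ys.min(),ys.max())
r=least_squares(lambda X:np.r_[proj(cams["side"],X)[0]-so,proj(cams["top"],X)[0]-to],[518,215,105]);print(np.round(r.x,1),np.round(r.fun,2))
y,z=r.x[1]-43,r.x[2]-26;print("r",np.hypot(y,z),"th",np.arctan2(z,y))
th=minimize(lambda t:((proj(cams["side"],[516,43+190*np.cos(t[0]),26+190*np.sin(t[0])])[0]-so)[1]**2)+((proj(cams["top"],[516,43+190*np.cos(t[0]),26+190*np.sin(t[0])])[0]-to)[0]**2),[.45]);print(th.x,th.fun,43+190*np.cos(th.x),26+190*np.sin(th.x))
E
```

```text
[np.float64(254.0), np.float64(159.5)] 96 242 266 158 161
[np.float64(165.3030303030303), np.float64(233.9212121212121)] 165 163 168 220 249
[516.  216.7 106.5] [ 0.54 -0.01  0.02  0.43]
r 191.39775687983118 th 0.4339488176556157
[0.43547311] 0.22970400528248067 [215.26740812] [106.14948595]
```

Request:
carry_out([
  [0, 0.02855, 0.0292, 0, 0, 0],
  [0, 0.02855, 0.0292, 0, 0, 0],
  [0, 0.02855, 0.0292, 0, 0, 0],
  [0, 0.02855, 0.0292, 0, 0, 0],
  [0, 0.02855, 0.0292, 0, 0, 0],
  [0, 0.02855, 0.0292, 0, 0, 0],
  [0, 0, 0, 0, 0, 0],
  [0.03, 0, 0, 0, 0, 0],
  [0.025, 0, 0, 0, 0, 0],
  [0, 0, 0, 0, 0, 0],
  [0, 0, 0, 0, 0, 0],
  [0, 0, 0, 0, 0, 0],
], jaw=0.2, newtons=20)

```text
clock: 33.45
position: [515.6, 215.5, 147.7]
orientation: [0.384, 1.569, 0.403]
contact_force: [0.5, 0.7, -0.8]
finger_gap: 51.2
```

```bash
python3 plan.py 516 215.5 86 0.019
```

```text
turn deg(tool) [-0.01  0.11 -0.04] shift after turn [61.7 -0.   0.4] before turn [61.7 -0.1  0.3]
clock 33.45 pos [515.6 215.5 147.7] gap 51.2 F [ 0.5  0.7 -0.8] q [ 0.4   0.36 -0.21  0.99  0.    0.38] off 18.700000000000003
```

Request:
carry_out([
  [0.015, 0, 0, 0, 0, 0],
  [0.01, 0, 0, 0, 0, 0],
  [0.01, 0, 0, 0, 0, 0],
  [0.01, 0, 0, 0, 0, 0],
  [0.01, 0, 0, 0, 0, 0],
  [0.006, 0, 0, 0, 0, 0],
  [0, 0, 0, 0, 0, 0],
  [0, 0, 0, 0, 0, 0],
])

```text
clock: 34.25
position: [514.6, 215.4, 85.3]
orientation: [-2.829, 1.571, -2.81]
contact_force: [0.5, 0.1, -0.1]
finger_gap: 51.6
```

Request:
carry_out([
  [0, 0, 0, 0, 0, 0],
  [0, 0, 0, 0, 0, 0],
  [0, 0, 0, 0, 0, 0],
  [0, 0, 0, 0, 0, 0],
  [0, 0, 0, 0, 0, 0],
  [0, 0, 0, 0, 0, 0],
], jaw=-1, newtons=20)

```text
clock: 34.85
position: [515.0, 216.8, 86.1]
orientation: [1.247, 1.568, 1.267]
contact_force: [-1.4, 6.2, 2.4]
finger_gap: 21.4
```

```bash
python3 plan.py 516 215.5 86 0.019
```

```text
turn deg(tool) [ 0.04  0.06 -0.17] shift after turn [ 0.1 -1.3  1. ] before turn [ 0.1 -1.3  1. ]
clock 34.85 pos [515.  216.8  86.1] gap 21.4 F [-1.4  6.2  2.4] q [ 0.4   0.41 -0.31  0.85  0.    0.38] off 18.700000000000003
```

```bash
python3 -c "
import numpy as np
t=np.linspace(.43,1.57,25);y=190*np.cos(t);z=190*np.sin(t)
print([[round(-float(a)/1000,4),round(float(b)/1000,4),0,0,0,0] for a,b in zip(np.diff(z),np.diff(y))])"
```

```text
[[-0.0081, -0.004, 0, 0, 0, 0], [-0.0079, -0.0043, 0, 0, 0, 0], [-0.0077, -0.0047, 0, 0, 0, 0], [-0.0075, -0.0051, 0, 0, 0, 0], [-0.0072, -0.0054, 0, 0, 0, 0], [-0.007, -0.0058, 0, 0, 0, 0], [-0.0067, -0.0061, 0, 0, 0, 0], [-0.0064, -0.0064, 0, 0, 0, 0], [-0.0061, -0.0067, 0, 0, 0, 0], [-0.0057, -0.007, 0, 0, 0, 0], [-0.0054, -0.0072, 0, 0, 0, 0], [-0.0051, -0.0075, 0, 0, 0, 0], [-0.0047, -0.0077, 0, 0, 0, 0], [-0.0043, -0.0079, 0, 0, 0, 0], [-0.0039, -0.0081, 0, 0, 0, 0], [-0.0036, -0.0083, 0, 0, 0, 0], [-0.0032, -0.0085, 0, 0, 0, 0], [-0.0027, -0.0086, 0, 0, 0, 0], [-0.0023, -0.0087, 0, 0, 0, 0], [-0.0019, -0.0088, 0, 0, 0, 0], [-0.0015, -0.0089, 0, 0, 0, 0], [-0.0011, -0.009, 0, 0, 0, 0], [-0.0006, -0.009, 0, 0, 0, 0], [-0.0002, -0.009, 0, 0, 0, 0]]
```

Request:
carry_out([
  [-0.0081, -0.003, 0, 0, 0, 0],
  [-0.0079, -0.0043, 0, 0, 0, 0],
  [-0.0077, -0.0047, 0, 0, 0, 0],
  [-0.0075, -0.0051, 0, 0, 0, 0],
  [-0.0072, -0.0054, 0, 0, 0, 0],
  [-0.007, -0.0058, 0, 0, 0, 0],
  [0, 0, 0, 0, 0, 0],
])

```text
clock: 35.55
position: [515.5, 189.3, 132.7]
orientation: [1.36, 1.565, 1.379]
contact_force: [-3.0, 7.5, 4.7]
finger_gap: 21.2
```

```bash
python3 plan.py 516 215.5 86 0.019
```

```text
turn deg(tool) [ 0.04  0.08 -0.35] shift after turn [46.7 26.2  1. ] before turn [46.9 25.9  1. ]
clock 35.55 pos [515.5 189.3 132.7] gap 21.2 F [-3.   7.5  4.7] q [ 0.35  0.36 -0.26  0.95  0.01  0.33] off 18.700000000000003
```

Request:
carry_out([
  [-0.0067, -0.0055, 0, 0, 0, 0],
  [-0.0064, -0.0064, 0, 0, 0, 0],
  [-0.0061, -0.0067, 0, 0, 0, 0],
  [-0.0057, -0.007, 0, 0, 0, 0],
  [-0.0054, -0.0072, 0, 0, 0, 0],
  [-0.0051, -0.0075, 0, 0, 0, 0],
  [-0.0047, -0.0077, 0, 0, 0, 0],
  [-0.0043, -0.0079, 0, 0, 0, 0],
  [0, 0, 0, 0, 0, 0],
])

```text
clock: 36.45
position: [516.7, 134.6, 179.2]
orientation: [1.211, 1.561, 1.231]
contact_force: [-7.3, 11.3, 18.5]
finger_gap: 20.8
```

```bash
python3 plan.py 516 215.5 86 0.019
```

```text
turn deg(tool) [ 0.07  0.2  -0.53] shift after turn [93.2 80.9  0.9] before turn [93.9 80.1  0.6]
clock 36.45 pos [516.7 134.6 179.2] gap 20.8 F [-7.3 11.3 18.5] q [ 0.25  0.3  -0.22  1.04  0.01  0.23] off 18.700000000000003
```

Request:
carry_out([
  [-0.002, 0.001, 0, 0, 0, 0],
  [-0.0044, -0.0078, 0, 0, 0, 0],
  [-0.0041, -0.008, 0, 0, 0, 0],
  [-0.0036, -0.0083, 0, 0, 0, 0],
  [0, 0, 0, 0, 0, 0],
])

```text
clock: 36.95
position: [517.1, 108.7, 191.5]
orientation: [0.857, 1.567, 0.876]
contact_force: [-3.1, 4.1, 10.3]
finger_gap: 21.0
```

```bash
python3 plan.py 516 215.5 86 0.019
```

```text
turn deg(tool) [-0.01  0.14 -0.16] shift after turn [105.5 106.8   0.9] before turn [105.8 106.5   0.6]
clock 36.95 pos [517.1 108.7 191.5] gap 21.0 F [-3.1  4.1 10.3] q [ 0.21  0.28 -0.21  1.07  0.    0.19] off 18.700000000000003
```

Request:
carry_out([
  [-0.0035, -0.0085, 0, 0, 0, 0],
  [-0.003, -0.0086, 0, 0, 0, 0],
  [-0.0025, -0.0087, 0, 0, 0, 0],
  [-0.002, -0.0088, 0, 0, 0, 0],
  [-0.0015, -0.0089, 0, 0, 0, 0],
  [-0.001, -0.009, 0, 0, 0, 0],
  [0, 0, 0, 0, 0, 0],
  [0, 0, 0, 0, 0, 0],
])

```text
clock: 37.75
position: [518.0, 54.0, 203.3]
orientation: [-1.259, 1.568, -1.242]
contact_force: [-1.0, -0.3, 6.2]
finger_gap: 20.9
```

```bash
python3 plan.py 516 215.5 86 0.019
```

```text
turn deg(tool) [-0.07  0.05  0.16] shift after turn [117.3 161.5   1.1] before turn [116.8 161.8   0.8]
clock 37.75 pos [518.   54.  203.3] gap 20.9 F [-1.  -0.3  6.2] q [ 0.11  0.27 -0.2   1.1  -0.    0.09] off 18.700000000000003
```

Request:
carry_out([
  [-0.0005, -0.006, 0, 0, 0, 0],
  [0, -0.005, 0, 0, 0, 0],
  [0, 0, 0, 0, 0, 0],
  [0, 0, 0, 0, 0, 0],
])

```text
clock: 38.15
position: [518.1, 43.6, 203.4]
orientation: [-1.333, 1.569, -1.314]
contact_force: [1.4, -0.4, 4.3]
finger_gap: 21.3
```

Request:
carry_out([
  [0, 0, 0, 0, 0, 0],
  [0, 0, 0, 0, 0, 0],
  [0, 0, 0, 0, 0, 0],
  [0, 0, 0, 0, 0, 0],
  [0, 0, 0, 0, 0, 0],
  [-0.01, 0, 0, 0, 0, 0],
  [-0.02, 0, 0, 0, 0, 0],
  [-0.03, 0, 0, 0, 0, 0],
  [-0.03, 0, 0, 0, 0, 0],
  [-0.01, 0, -0.04, 0, 0, 0],
  [0, 0, -0.05, 0, 0, 0],
  [0, 0, -0.05, 0, 0, 0],
  [0, 0, 0, 0, 0, 0],
  [0, 0, 0, 0, 0, 0],
], jaw=0.4)

```text
clock: 39.55
position: [377.2, 41.9, 304.4]
orientation: [0.048, 1.568, 0.067]
contact_force: [1.4, -0.5, 0.1]
finger_gap: 59.8
```

```bash
python3 plan.py 516 215.5 86 0.019; python3 - <<'E'
from fit import *
a=manip.read_camera("side");b=manip.read_camera("top")
im=np.zeros((550,800,3),np.uint8)
im[:500,:400]=cv2.resize(b["pixels"][185:285,180:260,::-1],None,fx=5,fy=5,interpolation=cv2.INTER_CUBIC);im[:,400:]=cv2.resize(a["pixels"][115:225,215:295,::-1],None,fx=5,fy=5,interpolation=cv2.INTER_CUBIC)
cv2.imwrite("pics/p7.png",im)
for t in(1.4,1.5,1.57,1.64):
    X=[519.8-.02*190*np.cos(t),43.3+190*np.cos(t),26+190*np.sin(t)];print(t,np.round(proj(a,X)[0],1),np.round((proj(b,X)[0]-[180,185])*5,0))
E
```

```text
turn deg(tool) [ 0.02  0.14 -0.01] shift after turn [218.4 170.9 142. ] before turn [218.8 170.9 141.5]
clock 39.55 pos [377.2  41.9 304.4] gap 59.8 F [ 1.4 -0.5  0.1] q [ 0.11 -0.02 -0.28  1.31 -0.    0.09] off 18.700000000000003
1.4 [253.1 142.2] [113. 247.]
1.5 [253.  142.8] [142. 247.]
1.57 [252.9 143.5] [164. 247.]
1.64 [252.7 144.5] [185. 247.]
```

View pics/p7.png

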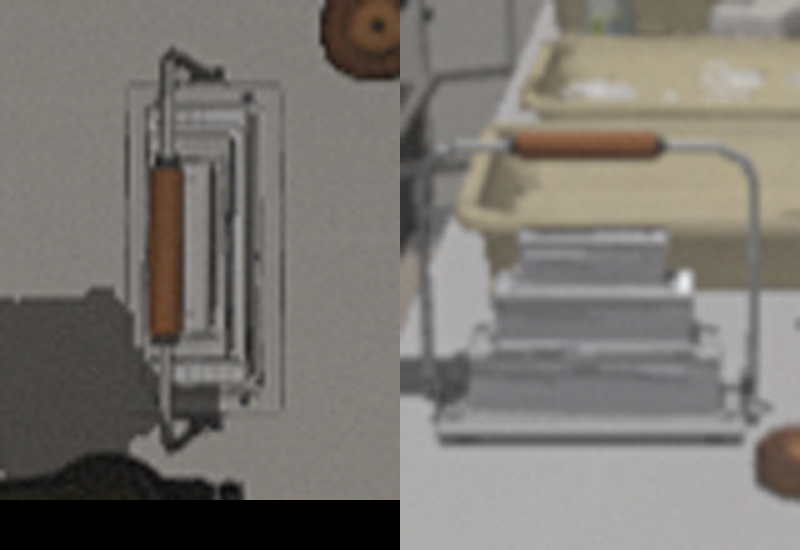

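```bash
python3 -c "
from bench import manip
print(manip.hand_in(),manip.observe()['clock'])"
```

```text
the job is handed in; nothing more can be done
the job is handed in; nothing more can be done
```

I stacked the three tins on the carrier tray (largest, middle, smallest), swung the handle upright, backed the arm off and handed the job in. The last clock reading was 39.6 s of the 72 s allowed, and the hand-in gave no verdict.

- **Tins:** I lowered each one in steps of about 1 mm. The wrist force showed nothing at bead-top height, so each base had dropped inside the bead, and contact came at the expected seat height. The last picture shows all three nested, flat and in line. I viewed 9 pictures in all.
- **Handle:** I held the grip and swung it from about 0.43 rad along its arc. After release it sits within a pixel of where 1.57 rad should appear in the top view. The highest force I read was about 23 N, on the way up, from a small radial error that I corrected.
- **Checks that disagreed:**
  - The side-camera height fits of the seated middle tin read 4 to 5 mm high.
  - One top-view fit of the largest tin, partly hidden under the stack, was about 6 mm off in y. I trusted the contact heights and the pictures over both.
- **Not checked:** I did not re-measure the bystanders. I kept clear of them, and none was touched as far as I could see.

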